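Load a rotor against its stop with the coarse ring and the fine knob

ROBOT

A 6-joint arm with a two-finger parallel gripper is mounted at the origin on a cart in front of the work surface, level with it; the furniture and walls round the work are solid. World frame = base frame: x ahead of the robot, y to its left, z up, the work surface at z = 0. Lengths are in m, angles in rad, forces in N, time in s.
With the tool pointing down it reaches from about 0.35 to 0.775 m from the base axis. Payload 7.3 kg.
Tool frame: the origin (TCP) lies on the centre line of the jaws, within the pads' length; the fingertips stand 17 mm ahead of it and the grasp point (between the pads) lies 2 mm behind it (robot.tcp_to_tips is the distance from the TCP to the fingertips, in m); z points along the fingers, y is the line along which they close (so a half turn about z gives the same grasp; the last joint's range is limited). The gripper opens to 92 mm and grips with 3 to 60 N. Pads are 19 mm wide; open, the fingers measure 130 mm over their backs; the gripper's body (75 mm by 190 mm) begins 47 mm behind the grasp point.
Start: joints at [-1.35, 0.342, 1.524, -0, 1.275, -0.146], TCP at [0.188, -0.49, 0.244] pointing down, gripper open.
Joint ranges: [-2.53, 2.53], [-0.77, 2.02], [0.04, 2.7], [-1, 4.14], [0.28, 2.66], [-3.11, 3.11]. Speed limits (rad/s): [2.57, 2.57, 3.14, 3.14, 3.14, 3.14].

INTERFACE

Orientations are given as [roll, pitch, yaw] about the fixed x, y, z axes, in that order (R = Rz(yaw) Ry(pitch) Rx(roll)).
In Python, from cell import robot gives the robot as it stands. The module is installed in compiled form; this text tells all that it offers.
- The arm moves only by the tool carry_out, never from a script. Its argument "commands" is a list of rows, each a list of 3 entries, a list of its own where there are three numbers: the shift along the tool's x, y, z in m, then the turn about the tool's z in rad, then the opening, from 0 (shut) to 1 (fully open). In form: [[[dx, dy, dz], yaw, claw], ...]. A call has 1 to 20 rows; each row shifts and turns the commanded pose from where the row before left it, along the tool's axes as they then stand; what a row does not reach is not made up. A row lasts 1/8 s, in which the tool goes at most 62.5 mm and 10.7 degrees, less where a joint would pass 70% of its speed; a pose out of reach is approached as far as the arm can. A call is refused whole if a number of a shift passes 0.0625 or a number of a turn 0.188, either way. A call with a gripper value outside its range is refused whole. The fingers move at their own pace and stop on an object; "newtons" is the grip in N (left out, the last holds). Time passes only in rows, so rows that do not move let the fingers close. It gives the time, the measured TCP pose, the force, the opening and the grip force at its end, in the units of the state.
- robot.observe(): the state, without advancing time (a new reading comes with each control period).
- robot.read_camera(name): name is "side" or "top"; returns a dict with "pixels" (480x640x3 uint8, red, green, blue), "fx", "fy", "cx", "cy" (pixels), "k1" (the pictures are not rectified: a ray, as slopes to the right and down, at radius r is drawn at 1 + k1 r^2 times it, then the intrinsics apply), "view" (4x4, takes a point from world to camera coordinates). Camera axes: x right, y up, looking along -z (the intrinsics and any distortion apply to the point x, -y, -z); pixel columns grow to the right and rows downward; lengths in m; the calibration is good to about 2 mm. A picture is of the moment at which its call begins. There is no depth.
- robot.hand_in(): hands the job in; it is judged then, once.
Trained networks look in a picture, given as the dict that the camera call returned (one of the last four; its "shot" number tells which), for a name from the list of things; names that differ only in an ending like _2 or _b are one class to them, and where a whole thing is asked for, a point or a joint stands for the part that bears it (a point fixed in the world has none). Each returns a list of dicts, best first, with "p" (0 to 1); they miss things now and then, are a little off and sometimes report something else, mostly with a low value. They report only what shows in the picture. A call takes as long as a camera call. They do not tell look-alikes from the thing itself.
- robot.find_in(picture, name): "at" ([column, row] in pixels, amid what is visible of it).
- robot.tip_of(picture, name): "at" ([column, row] in pixels: a listed point, or the origin of a listed thing).
The state is a dict: "time": time; "qpos": joint angles; "qvel": joint speeds; "joint_efforts": joint torques, N m; "tool_pos": TCP position; "tool_rot": TCP orientation; "contact_force": force on the tool from outside, world axes, zero at the start; "torque": the same for the moment, N m; "opening": finger opening in m; "grip_force": force on a finger pad.
Only numpy, scipy, OpenCV 4.12 (cv2) and the standard library are available. Lean on these libraries where they do the work, as an engineer would, in place of code of your own. Each camera call takes 0.05 s, during which the arm holds its last target. There are 200 camera calls.

TASK

Get the rotor in the run-out bench ready for gauging: with the large coarse ring run the pusher in until it meets the end of the rotor shaft, then with the small fine knob above it slide the rotor home against the end stop and load it there with about 20 N, never pressing on the shaft with more than 40 N. Let go of the knobs so that the load stays on, and leave the other things on the workbench where they are.

Things in the scene. Friction and masses are not known exactly. Their poses are not given: they have to be found in the camera images.
- bench_fixture: Run-out bench: steel base plate 370 x 100 x 14 mm, fixed to the table, with a grey gearbox (76 x 66 mm, top 83 mm), two V-rests, a headstock post and a dial gauge on a 150 mm post. Origin: centre of its underside; x runs along the rotor axis from gearbox to headstock, z up; rotor axis at y = 0, z = 55 mm. The knobs stand at x = -140, the post at x = 146, the gauge at x = 12 mm.
- knob_axis (a point): Point on the common upright axis of the two knobs, 112 mm above the table, level with the top of the coarse ring.
- coarse_ring: Coarse ring: knurled dark steel knob, 64 mm across, from 91 to 112 mm above the table, 7 mm clear of the gearbox top. Clockwise from above it runs the pusher towards the rotor, 16 mm per rad, against a drag of 0.68 Nm. It drives through a slip clutch: once the pusher meets the shaft and resists with about 4 N, the ring just slips round and does no harm. Origin under the ring at table height, z up.
- fine_knob (a joint): Angle of the fine knob, rad, clockwise from above positive, 0 to 1.8 at the start: fluted aluminium knob, 28 mm across, from 115 to 139 mm above the table, above the ring on the same axis. 4 mm of pusher travel per rad. Its drag is 0.165 Nm against either direction; each N at the pusher adds 0.004 Nm that pushes it back. It stays put. It is geared to the ring and spins along 4 times as fast.
- pusher: Sprung nose of the quill, on the rotor axis: 16 mm pad in front of a 13 mm stem. Its spring gives 16 N per mm that the stem is pushed into the quill, none when it is out. Axes as the bench; its origin lies at table height, 70 mm farther along the bench's x than the pad face.
- pusher_face (a point): Centre of the flat pad face of the pusher. It starts 8 to 18 mm short of the shaft end.
- shaft_end (a point): Centre of the rotor's shaft end that faces the pusher, 55 mm above the table.
- rotor: Motor rotor, 156 mm long, laminations 48 mm thick, 0.8 to 1 kg, its shaft lying in the two V-rests; origin 24 mm under its axis at mid-length, 31 mm above the table, x along the shaft away from the pusher. It slides along the V-rests under 6 to 10 N. At the start it stands 0.5 to 4.5 mm short of the stop screw.
- end_stop: End stop on the headstock post: lock nut with the stop screw through it on the rotor axis, 16 mm flat face towards the rotor. The screw is set by hand for each job; how far it reaches is not given, and it does not move. Once the rotor meets it the load rises by about 50 N per rad of the fine knob. Axes and origin as the bench.
- screwdriver: Screwdriver lying on the workbench, 202 mm long; origin under its middle. To be left alone.
- pliers: Pliers lying on the workbench, 174 mm long; origin under their middle. To be left alone.
- tape_roll: Roll of tape lying flat, 50 mm across, 19 mm high; origin under its middle. To be left alone.
- spare_rotor: Spare rotor, 169 mm long, lying on the workbench on the robot's side of the bench; origin under its middle. To be left alone.
- spare_rotor2: Spare rotor, 162 mm long, lying on the workbench to the left of the bench; origin under its middle. To be left alone.
- fan_cover: Grey fan cover standing on the workbench behind the knobs, 83 mm across, 50 mm high; origin under its middle. To be left alone.
Mind the look-alikes: they are no part of the job. Leave any pink look-alike of the rotor alone.

How it is judged:
By the outcome, as a careful person would: the job done as asked, in the order asked, and still so for the second after the job is handed in, with the robot touching nothing.
It also fails if it takes over 72 s, if anything falls off the work surface, if the arm or the gripper's body presses on something with over 40 N, if the wrist force passes 120 N, or if a joint passes its speed limit or range.

## Working session

There is one attempt and no reset: what is moved stays moved. The work goes in short steps, Python scripts to look and compute and a tool call to move; the robot and the scene stay as the last step left them, time stands still between calls to the robot, and variables do not carry over. Pictures are saved under pics/ and viewed, at most 10 in all, crops included, and the job is handed in when it is done.

Besides the shell and the picture viewer there is one more tool, called after ">>>" by a JSON object that holds its "fn" and its "kwargs". carry_out: Moves the arm, as the interface text tells. Its arguments: {"type":"object","properties":{"commands":{"type":"array"},"newtons":{"type":"number"}},"required":["commands"]}

```bash
ls; mkdir -p pics; cat > h.py <<'E'
import numpy as np, cv2
from cell import robot
def ray(p,px):
    u=np.array([(px[0]-p["cx"])/p["fx"],(px[1]-p["cy"])/p["fy"]]);s=u.copy()
    for _ in range(20): s=u/(1+p["k1"]*(s@s))
    V=np.array(p["view"]);R=V[:3,:3]
    return -R.T@V[:3,3], R.T@np.array([s[0],-s[1],-1.])
def at_z(p,px,z):
    o,d=ray(p,px); return o+d*(z-o[2])/d[2]
def tri(p,a,q,b):
    o1,d1=ray(p,a);o2,d2=ray(q,b);A=np.c_[d1,-d2];t=np.linalg.lstsq(A,o2-o1,rcond=None)[0]
    x,y=o1+d1*t[0],o2+d2*t[1]; return (x+y)/2,np.linalg.norm(x-y)
def proj(p,X):
    V=np.array(p["view"]);c=V[:3,:3]@np.array(X)+V[:3,3];s=np.array([c[0],-c[1]])/-c[2]
    s=s*(1+p["k1"]*(s@s)); return np.array([p["fx"]*s[0]+p["cx"],p["fy"]*s[1]+p["cy"]])
def save(p,n): cv2.imwrite(f"pics/{n}.png",p["pixels"][:,:,::-1])
E
python3 - <<'E'
from h import *
np.set_printoptions(precision=4,suppress=True)
s=robot.observe();print({k:s[k] for k in s})
P={n:robot.read_camera(n) for n in("top","side")}
for n,p in P.items():
    save(p,n+"0");print(n,ray(p,(320,240)),p["fx"])
    for t in("knob_axis","bench_fixture","coarse_ring","pusher_face","shaft_end","rotor","end_stop"):
        print(t,[(np.round(d["at"],1),round(d["p"],2)) for d in robot.tip_of(p,t)[:3]])
E
```

```text
pics
{'time': 0.0, 'qpos': array([-1.35  ,  0.3427,  1.525 , -0.    ,  1.2754, -0.146 ]), 'qvel': array([-0.002 , -0.0003,  0.0016, -0.0002, -0.0009,  0.0004]), 'joint_efforts': array([  0.0003, -43.1247, -24.4221,   0.0718,   0.0559,  -0.0002]), 'tool_pos': array([ 0.1882, -0.4897,  0.243 ]), 'tool_rot': array([-3.14  , -0.0002,  0.3668]), 'contact_force': array([0.5252, 0.149 , 0.4184]), 'torque': array([ 0.0146, -0.0172, -0.0027]), 'grip_force': 0.0, 'opening': 0.09190994382996065}
top (array([0.2443, 0.0177, 1.6369]), array([ 0.2018, -0.0155, -0.9794])) 544.1090147094334
knob_axis [(array([348.1, 265.5]), 0.67), (array([429.2, 275.4]), 0.66)]
bench_fixture [(array([300.1, 260.8]), 0.61)]
coarse_ring [(array([347.4, 271.6]), 0.85)]
pusher_face [(array([429.8, 276.5]), 0.69), (array([318. , 259.2]), 0.53), (array([375.3, 313.8]), 0.48)]
shaft_end [(array([177.7, 259.7]), 0.91), (array([220.1, 295.7]), 0.76), (array([316.2, 261. ]), 0.68)]
rotor [(array([290.8, 254.4]), 0.91), (array([202.9, 309.3]), 0.64), (array([201., 251.]), 0.63)]
end_stop []
side (array([ 0.5878, -1.0676,  0.7716]), array([-0.0149,  0.8519, -0.5236])) 479.91164444837597
knob_axis [(array([284.2, 259.8]), 0.95)]
bench_fixture [(array([304.1, 265.2]), 0.73)]
coarse_ring []
pusher_face []
shaft_end [(array([318.4, 201.1]), 0.82), (array([296.7, 259.1]), 0.78), (array([275.7, 215.9]), 0.53)]
rotor [(array([264.7, 211. ]), 0.76), (array([306.3, 248.1]), 0.65), (array([318.3, 213.3]), 0.65)]
end_stop []
```

View pics/top0.png

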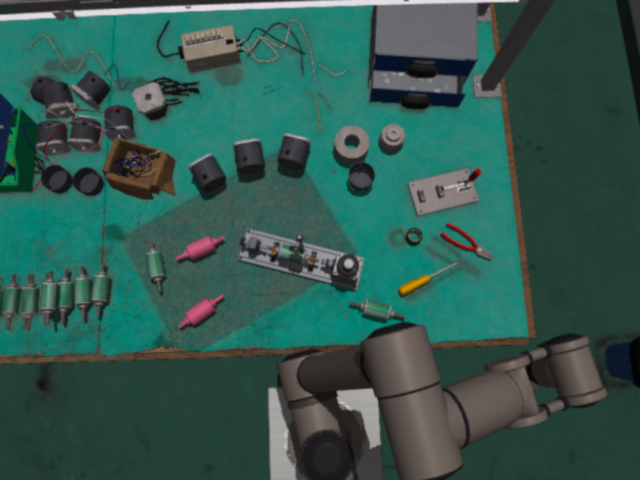

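View pics/side0.png

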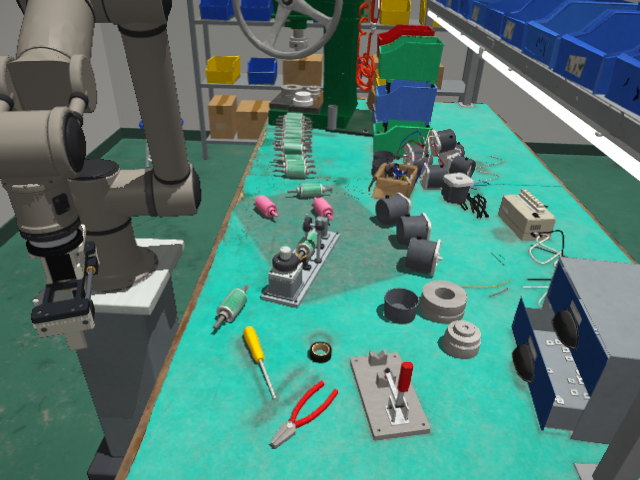

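The top view shows the bench from knobs (348,265) to headstock (~250,243). Its green rotor is at (290,254). The pink look-alikes at (200,248) and (200,312) and the spare rotors at (377,310) and (155,268) aren't part of the job. In the side view the knobs are at (285,258).

```bash
python3 - <<'E'
from h import *
np.set_printoptions(precision=4,suppress=True)
P={n:robot.read_camera(n) for n in("top","side")}
T,S=P["top"],P["side"]
def best(p,t,near):
    L=[d for d in robot.tip_of(p,t) if np.hypot(*(np.array(d["at"])-near))<40]; return L[0]["at"] if L else None
nt,ns=np.array((348,265)),np.array((284,259))
for t,z in(("knob_axis",.112),("fine_knob",.127)):
    a,b=best(T,t,nt),best(S,t,ns); print(t,a,b)
    if a is not None: print(at_z(T,a,z))
    if b is not None: print(at_z(S,b,z))
    if a is not None and b is not None: print(tri(T,a,S,b))
for t in("fine_knob","coarse_ring"):
  for n,p in P.items(): print(n,t,[(np.round(d["at"],1),round(d["p"],2)) for d in robot.find_in(p,t)[:2]])
print("bench",at_z(T,best(T,"bench_fixture",np.array((300,260))),0),at_z(S,best(S,"bench_fixture",np.array((304,265))),0))
print("rotor",at_z(T,best(T,"rotor",np.array((290,254))),.031))
ims=[]
for p,c in((T,(310,258)),(S,(300,255))):
    im=p["pixels"][c[1]-50:c[1]+50,c[0]-65:c[0]+65,::-1]; ims.append(cv2.resize(im,None,fx=6,fy=6,interpolation=cv2.INTER_CUBIC)[:,:,:])
cv2.imwrite("pics/crop_t.png",ims[0]);cv2.imwrite("pics/crop_s.png",ims[1])
E
```

```text
knob_axis [349.1, 263.7] [279.7, 263.7]
[ 0.4868 -0.0862  0.112 ]
[ 0.4754 -0.1119  0.112 ]
(array([ 0.4809, -0.0888,  0.0984]), np.float64(0.016435623346756422))Traceback (most recent call last):
  File "<stdin>", line 9, in <module>
  File "<stdin>", line 6, in best
ValueError: it knows: bench_fixture, coarse_ring, end_stop, fan_cover, knob_axis, pliers, pusher, pusher_face, rotor, screwdriver, shaft_end, spare_rotor, tape_roll
```

```bash
python3 - <<'E'
from h import *
np.set_printoptions(precision=4,suppress=True)
near={"top":{"knob_axis":(348,265),"coarse_ring":(348,268),"bench_fixture":(300,260),"rotor":(290,254)},"side":{"knob_axis":(284,259),"coarse_ring":(286,262),"bench_fixture":(304,265),"rotor":(306,248)}}
R={}
for n in near:
  for i in range(4):
    p=robot.read_camera(n)
    for t,c in near[n].items():
      for d in robot.tip_of(p,t):
        if np.hypot(*(np.array(d["at"])-c))<15: R.setdefault((n,t),[]).append(d["at"]);break
  for t,z in(("knob_axis",.112),("coarse_ring",0),("bench_fixture",0),("rotor",.031)):
    L=np.array(R.get((n,t),[]))
    if len(L): m=np.median(L,0);print(n,t,len(L),m,L.std(0),at_z(p,m,z))
  c=(310,258) if n=="top" else (300,255)
  im=p["pixels"][c[1]-50:c[1]+50,c[0]-65:c[0]+65,::-1]; cv2.imwrite(f"pics/crop_{n[0]}.png",cv2.resize(im,None,fx=6,fy=6,interpolation=cv2.INTER_CUBIC))
E
```

```text
top knob_axis 4 [348.45 264.45] [1.0595 0.8729] [ 0.4848 -0.0843  0.112 ]
top coarse_ring 4 [349.  269.8] [1.3191 1.6039] [ 0.4859 -0.0926  0.    ]
top bench_fixture 4 [297.3  258.05] [2.8857 1.8102] [0.5281 0.0632 0.    ]
top rotor 4 [292.55 255.05] [1.3989 0.8012] [0.5323 0.0762 0.031 ]
side knob_axis 4 [283.   260.75] [1.1777 0.7189] [ 0.4821 -0.0986  0.112 ]
side bench_fixture 4 [303.3  264.05] [1.1713 0.6576] [0.5231 0.0538 0.    ]
side rotor 4 [306.35 250.55] [0.5117 1.1054] [0.53  0.077 0.031]
```

View pics/crop_t.png

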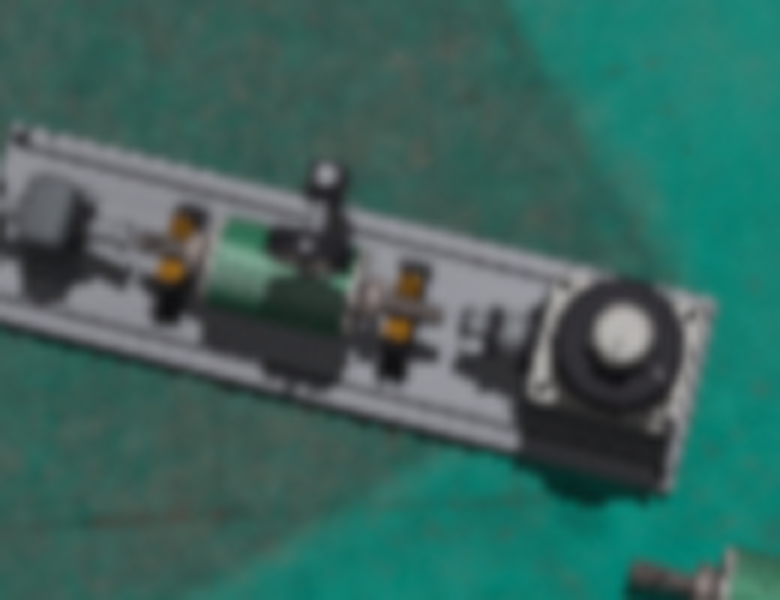

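View pics/crop_s.png

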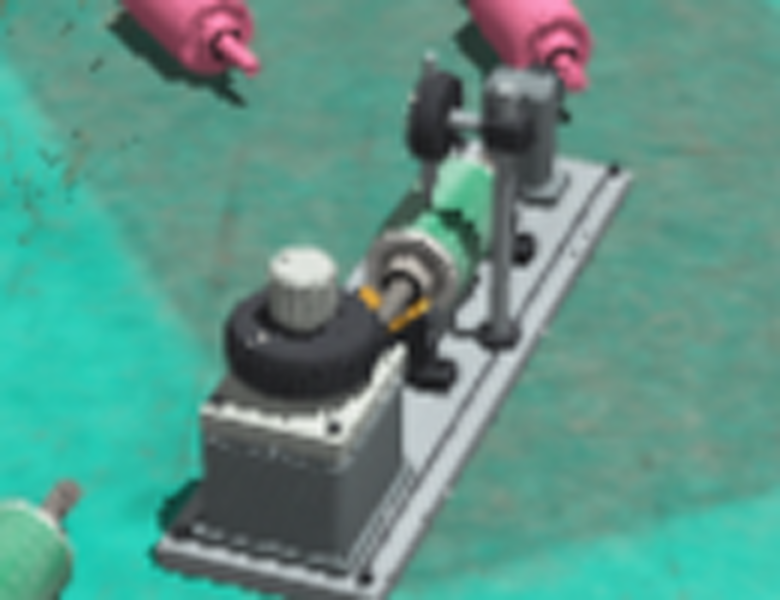

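The crops show the bench with the green rotor between the orange V-rests, matching the description. The white fine knob sits on the dark ring: its top centre is about (348.8,263.7) in the top picture and (285.3,249.2) in the side picture.

```bash
python3 - <<'E'
from h import *
np.set_printoptions(precision=4,suppress=True)
T=robot.read_camera("top");S=robot.read_camera("side")
print(at_z(T,(348.8,263.7),.139),at_z(T,(348,265.8),.107),at_z(S,(285.3,249.2),.139),tri(T,(348.8,263.7),S,(285.3,249.2)))
# base corners in crops (top surface z=.014): top view far corners
for c in((20,135),(710,300),(668,490)): print(at_z(T,(245+c[0]/6,208+c[1]/6),.014))
for c in((625,178),(160,555),(375,598)): print(at_z(S,(235+c[0]/6,205+c[1]/6),.014))
A=np.array([.48,-.089,.139]);print(proj(T,A),proj(S,A))
print(robot.observe()["tool_rot"])
E
```

```text
[ 0.4826 -0.0836  0.139 ] [ 0.4817 -0.0832  0.107 ] [ 0.487 -0.088  0.139] (array([ 0.4848, -0.0835,  0.1357]), np.float64(0.0034285071535936156))
[0.6167 0.2099 0.014 ]
[ 0.5182 -0.1369  0.014 ]
[ 0.4231 -0.1106  0.014 ]
[0.624  0.2012 0.014 ]
[ 0.4295 -0.1228  0.014 ]
[ 0.5215 -0.1443  0.014 ]
[350.7949 264.5399] [282.4023 249.3076]
[3.1415 0.     0.3667]
```

>>> {"fn": "carry_out", "kwargs": {"commands": [[[0.0422,-0.0271,0],0,1],[[0.0422,-0.0271,0],0,1],[[0.0422,-0.0271,0],0,1],[[0.0422,-0.0271,0],0,1],[[0.0422,-0.0271,0],0,1],[[0.0422,-0.0271,0],0,1],[[0.0422,-0.0271,0],0,1],[[0.0422,-0.0271,0],0,1],[[0.0422,-0.0271,0],0,1],[[0.0422,-0.0271,0],0,1],[[0,0,0],-0.186,1],[[0,0,0],-0.186,1],[[0,0,0],-0.186,1],[[0,0,0],-0.186,1],[[0,0,0],-0.186,1],[[0,0,0],-0.186,1],[[0,0,0],-0.186,1],[[0,0,0],-0.186,1],[[0,0,0],-0.186,1],[[0,0,0],-0.186,1]], "newtons": 30}}

```text
time: 5.6
tool_pos: [0.485, -0.0858, 0.2437]
tool_rot: [-3.142, 0.0, 2.233]
contact_force: [0.9, 0.4, 0.2]
opening: 0.0917
grip_force: 0.0
```

```bash
python3 - <<'E'
from h import *
np.set_printoptions(precision=3,suppress=True)
o=robot.observe();print(o["qpos"],o["time"])
S=robot.read_camera("side");t=o["tool_pos"];print(proj(S,t+[0,0,-.017]))
im=S["pixels"][170:290,205:365,::-1]; cv2.imwrite("pics/near.png",cv2.resize(im,None,fx=5,fy=5,interpolation=cv2.INTER_CUBIC))
print(proj(S,(.485,-.0855,.139)))
E
```

```text
[-0.331  0.283  1.61  -0.     1.249 -0.993] 5.6
[284.214 217.147]
[284.592 248.623]
```

View pics/near.png

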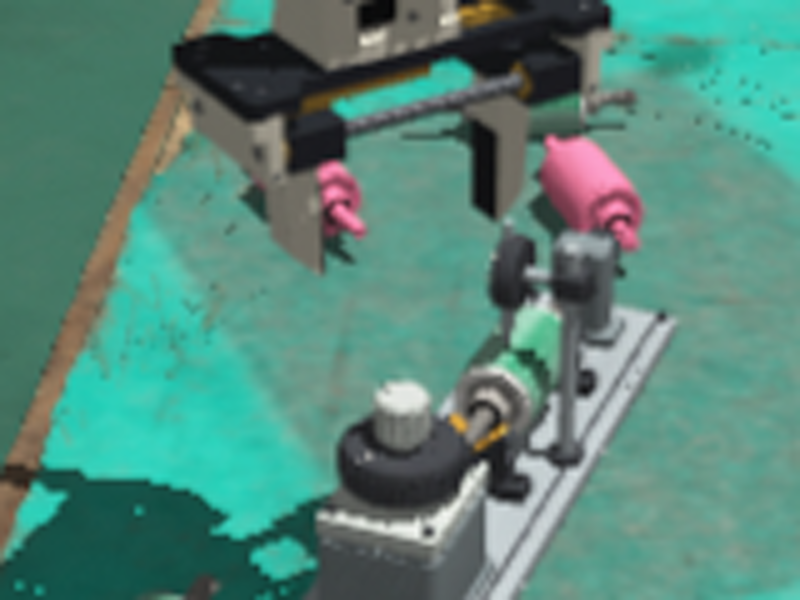

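>>> {"fn": "carry_out", "kwargs": {"commands": [[[0,0,0.04],0,1],[[0,0,0.04],0,1],[[0,0,0.03],0,1],[[0,0,0.024],0,1],[[0,0,0],0,1],[[0,0,0],0,0.6],[[0,0,0],0,0.6],[[0,0,0],0,0.6],[[0,0,0],0,0.6]], "newtons": 10}}

```text
time: 6.78
tool_pos: [0.4857, -0.0858, 0.1104]
tool_rot: [3.14, 0.001, 2.227]
contact_force: [1.8, 1.3, 3.3]
opening: 0.0641
grip_force: 10.0
```

>>> {"fn": "carry_out", "kwargs": {"commands": [[[0,0,0],0,0.6],[[0,0,0],0.08,0.6],[[0,0,0],0.08,0.6],[[0,0,0],0.08,0.6],[[0,0,0],0.08,0.6],[[0,0,0],0,0.6]], "newtons": 45}}

```text
time: 7.52
tool_pos: [0.4853, -0.0859, 0.1104]
tool_rot: [3.141, 0.001, 1.906]
contact_force: [-0.8, 1.1, 6.9]
opening: 0.0631
grip_force: 45.0
```

```bash
python3 - <<'E'
from h import *
np.set_printoptions(precision=3,suppress=True)
o=robot.observe();print(o["qpos"],o["tool_rot"],o["contact_force"],o["torque"],o["joint_efforts"],o["grip_force"])
T=robot.read_camera("top");S=robot.read_camera("side")
for n,p in(("t1",T),("s1",S)):np.save(n,p["pixels"])
E
```

```text
[-0.331  0.439  1.792 -0.     0.909 -0.666] [3.141 0.001 1.906] [-0.804  1.124  6.934] [ 0.033  0.077 -0.295] [  0.061 -39.422 -17.51   -0.218  -0.205   0.004] 45.002097487449646
```

>>> {"fn": "carry_out", "kwargs": {"commands": [[[0,0,0],0.06,0.6],[[0,0,0],0.06,0.6],[[0,0,0],0.06,0.6]]}}

```text
time: 8.0
tool_pos: [0.4852, -0.086, 0.1104]
tool_rot: [3.141, 0.001, 1.727]
contact_force: [-0.9, 1.1, 7.2]
opening: 0.0632
grip_force: 45.0
```

```bash
cat > o.py <<'E'
from h import *
np.set_printoptions(precision=3,suppress=True)
o=robot.observe();print(o["time"],o["qpos"][5],o["tool_rot"],o["contact_force"],o["torque"],o["joint_efforts"][5],o["opening"])
E
python3 o.py; cat > pic.py <<'E'
from h import *
import sys
T=robot.read_camera("top");S=robot.read_camera("side")
c=(312,258);a=T["pixels"][c[1]-50:c[1]+50,c[0]-65:c[0]+65,::-1];c=(300,255);b=S["pixels"][c[1]-50:c[1]+50,c[0]-65:c[0]+65,::-1]
f=lambda x:cv2.resize(x,(390,300),interpolation=cv2.INTER_CUBIC)
cv2.imwrite(f"pics/{sys.argv[1]}.png",cv2.resize(np.hstack([f(a),f(b)]),(780,300)))
E
python3 pic.py p1
```

```text
8.0 -0.48580170312348764 [3.141 0.001 1.727] [-0.857  1.122  7.246] [0.093 0.082 0.681] 0.050481922226026654 0.06315132262252793
```

View pics/p1.png

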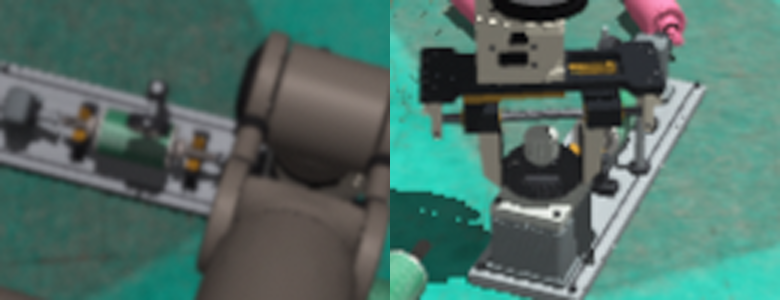

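The tool is gripping the ring and turning it: the left half shows the arm over the knobs, and the right half (540,170) shows the fingers on the ring. The moment is 0.68 Nm, equal to the given drag.

>>> {"fn": "carry_out", "kwargs": {"commands": [[[0,0,0],0.06,0.6],[[0,0,0],0.06,0.6],[[0,0,0],0.06,0.6],[[0,0,0],0.06,0.6]]}}

```text
time: 8.6
tool_pos: [0.4848, -0.086, 0.1104]
tool_rot: [-3.141, 0.001, 1.487]
contact_force: [-2.3, 0.5, 8.1]
opening: 0.0632
grip_force: 45.0
```

```bash
python3 o.py
```

```text
8.6 -0.24590974403806948 [-3.141  0.001  1.487] [-2.318  0.486  8.135] [0.094 0.331 0.748] 0.11336445109918714 0.06319855222247277
```

>>> {"fn": "carry_out", "kwargs": {"commands": [[[0,0,0],0.06,0.6],[[0,0,0],0.06,0.6],[[0,0,0],0.06,0.6],[[0,0,0],0.06,0.6],[[0,0,0],0.06,0.6],[[0,0,0],0.06,0.6]]}}

```text
time: 9.35
tool_pos: [0.4844, -0.0859, 0.1103]
tool_rot: [-3.141, 0.001, 1.127]
contact_force: [-3.9, 1.0, 9.6]
opening: 0.0634
grip_force: 45.0
```

```bash
python3 o.py
```

```text
9.35 0.11410813792411881 [-3.141  0.001  1.127] [-3.862  1.001  9.58 ] [0.122 0.6   0.729] 0.11511192424222827 0.06343061891665423
```

>>> {"fn": "carry_out", "kwargs": {"commands": [[[0,0,0],0.06,0.6],[[0,0,0],0.06,0.6],[[0,0,0],0.06,0.6],[[0,0,0],0.06,0.6],[[0,0,0],0.06,0.6]]}}

```text
time: 9.98
tool_pos: [0.4842, -0.0857, 0.1103]
tool_rot: [-3.141, 0.002, 0.827]
contact_force: [-4.6, 1.8, 9.9]
opening: 0.0632
grip_force: 45.0
```

```bash
python3 o.py
```

```text
9.975 0.4141244298974037 [-3.141  0.002  0.827] [-4.561  1.835  9.924] [0.173 0.803 0.743] 0.11618058197200298 0.06320776895716047
```

The joint-6 effort rose by 0.063 Nm (4 N × 16 mm) and stayed there, so the pusher has met the shaft and the clutch is slipping. Next I release, rise, turn back a bit and take the fine knob.

>>> {"fn": "carry_out", "kwargs": {"commands": [[[0,0,0],0,1],[[0,0,0],0,1],[[0,0,0],0,1],[[-0.0005,-0.001,-0.012],0,1],[[0,0,-0.0125],0,1],[[0,0,0],-0.18,1],[[0,0,0],-0.18,1],[[0,0,0],-0.18,1],[[0,0,0],0,0.4],[[0,0,0],0,0.2],[[0,0,0],0,0.2],[[0,0,0],0,0.2],[[0,0,0],0,0.2],[[0,0,0],0,0.2],[[0,0,0],0,0.2],[[0,0,0],0,0.2]], "newtons": 10}}

```text
time: 11.98
tool_pos: [0.4846, -0.0856, 0.1342]
tool_rot: [3.14, 0.0, 1.367]
contact_force: [2.8, 0.1, -1.9]
opening: 0.0275
grip_force: 10.0
```

```bash
python3 o.py
```

```text
11.975 -0.12675586230723607 [3.14  0.    1.367] [ 2.777  0.057 -1.904] [-0.006 -0.614 -0.031] 0.0015994973000488244 0.02754110019299148
```

>>> {"fn": "carry_out", "kwargs": {"commands": [[[0,0,0],0,0.2],[[0,0,0],0,0.2],[[0,0,0],0.04,0.2],[[0,0,0],0.04,0.2]], "newtons": 30}}

```text
time: 12.48
tool_pos: [0.4845, -0.0856, 0.1342]
tool_rot: [3.14, 0.0, 1.286]
contact_force: [4.9, -0.5, -3.4]
opening: 0.0271
grip_force: 30.0
```

```bash
python3 o.py
```

```text
12.475 -0.04578430615167701 [3.14  0.    1.286] [ 4.862 -0.494 -3.373] [-0.052 -0.791  0.18 ] -0.23379097692668438 0.02709983313108624
```

>>> {"fn": "carry_out", "kwargs": {"commands": [[[0,0,0],0.04,0.2],[[0,0,0],0.04,0.2]]}}

```text
time: 12.72
tool_pos: [0.4844, -0.0856, 0.1342]
tool_rot: [3.141, 0.0, 1.206]
contact_force: [5.0, -0.9, -3.6]
opening: 0.0272
grip_force: 30.0
```

```bash
python3 o.py
```

```text
12.725 0.034184017996712474 [3.141 0.    1.206] [ 4.954 -0.908 -3.583] [-0.056 -0.71   0.113] -0.2290805708616972 0.027239570324510777
```

>>> {"fn": "carry_out", "kwargs": {"commands": [[[0,0,0],0.04,0.2],[[0,0,0],0.04,0.2]]}}

```text
time: 12.98
tool_pos: [0.4843, -0.0855, 0.1342]
tool_rot: [3.141, -0.0, 1.126]
contact_force: [4.7, -0.2, -3.2]
opening: 0.0271
grip_force: 30.0
```

```bash
python3 o.py
```

```text
12.975 0.11421686479897654 [ 3.141 -0.     1.126] [ 4.716 -0.178 -3.197] [-0.034 -0.707  0.148] -0.2278420329093933 0.027132069014597446
```

>>> {"fn": "carry_out", "kwargs": {"commands": [[[0,0,0],0.04,0.2],[[0,0,0],0.04,0.2]]}}

```text
time: 13.22
tool_pos: [0.4843, -0.0855, 0.1342]
tool_rot: [3.141, -0.0, 1.046]
contact_force: [3.8, -0.1, -2.9]
opening: 0.0276
grip_force: 30.0
```

```bash
python3 o.py
```

```text
13.225 0.19423344505493095 [ 3.141 -0.     1.046] [ 3.801 -0.124 -2.88 ] [-0.043 -0.683  0.189] -0.2271619811654091 0.027569378404067122
```

>>> {"fn": "carry_out", "kwargs": {"commands": [[[0,0,0],0.04,0.2],[[0,0,0],0.04,0.2]]}}

```text
time: 13.48
tool_pos: [0.4842, -0.0855, 0.1342]
tool_rot: [3.141, -0.0, 0.966]
contact_force: [3.9, -0.1, -2.7]
opening: 0.0272
grip_force: 30.0
```

```bash
python3 o.py
```

```text
13.475 0.2742141686020914 [ 3.141 -0.     0.966] [ 3.874 -0.063 -2.716] [-0.007 -0.637  0.127] -0.2273242687806487 0.02719656717645592
```

>>> {"fn": "carry_out", "kwargs": {"commands": [[[0,0,0],0.04,0.2],[[0,0,0],0.04,0.2]]}}

```text
time: 13.72
tool_pos: [0.4841, -0.0854, 0.1342]
tool_rot: [3.141, -0.0, 0.886]
contact_force: [3.2, -0.1, -2.4]
opening: 0.0271
grip_force: 30.0
```

```bash
python3 o.py
```

```text
13.725 0.3542837165666867 [ 3.141 -0.     0.886] [ 3.2   -0.112 -2.423] [ 0.039 -0.583  0.277] -0.22545193322002888 0.027099870213827083
```

>>> {"fn": "carry_out", "kwargs": {"commands": [[[0,0,0],0.04,0.2],[[0,0,0],0.04,0.2]]}}

```text
time: 13.98
tool_pos: [0.4841, -0.0854, 0.1342]
tool_rot: [3.141, -0.0, 0.806]
contact_force: [3.4, 0.3, -2.2]
opening: 0.0269
grip_force: 30.0
```

```bash
python3 o.py
```

```text
13.975 0.43423445451657877 [ 3.141 -0.     0.806] [ 3.388  0.287 -2.207] [ 0.08  -0.536  0.142] -0.22577811498194933 0.026855736188079158
```

>>> {"fn": "carry_out", "kwargs": {"commands": [[[0,0,0],0.04,0.2],[[0,0,0],0.04,0.2]]}}

```text
time: 14.22
tool_pos: [0.484, -0.0853, 0.1342]
tool_rot: [-3.142, -0.0, 0.726]
contact_force: [3.4, 0.8, -1.7]
opening: 0.0271
grip_force: 30.0
```

```bash
python3 o.py
```

```text
14.225 0.5142156964902587 [-3.142 -0.     0.726] [ 3.417  0.794 -1.732] [ 0.069 -0.5    0.123] -0.22497451398521662 0.02713999170842576
```

>>> {"fn": "carry_out", "kwargs": {"commands": [[[0,0,0],0.04,0.2],[[0,0,0],0.04,0.2]]}}

```text
time: 14.48
tool_pos: [0.484, -0.0853, 0.1342]
tool_rot: [-3.141, -0.0, 0.646]
contact_force: [2.6, 0.3, -1.9]
opening: 0.0276
grip_force: 30.0
```

```bash
python3 o.py
```

```text
14.475 0.5942222959423034 [-3.141 -0.     0.646] [ 2.644  0.337 -1.874] [ 0.159 -0.533  0.215] -0.22576724644750357 0.02762926187804669
```

>>> {"fn": "carry_out", "kwargs": {"commands": [[[0,0,0],0.04,0.2],[[0,0,0],0.04,0.2]]}}

```text
time: 14.72
tool_pos: [0.4839, -0.0852, 0.1342]
tool_rot: [-3.141, -0.0, 0.566]
contact_force: [3.1, 1.4, -1.6]
opening: 0.0273
grip_force: 30.0
```

```bash
python3 o.py
```

```text
14.725 0.6742022536160415 [-3.141 -0.     0.566] [ 3.139  1.363 -1.574] [ 0.186 -0.492  0.242] -0.22308210376650095 0.02725289650222621
```

>>> {"fn": "carry_out", "kwargs": {"commands": [[[0,0,0],0.04,0.2],[[0,0,0],0.04,0.2]]}}

```text
time: 14.98
tool_pos: [0.4839, -0.0851, 0.1342]
tool_rot: [-3.141, 0.0, 0.486]
contact_force: [3.4, 0.9, -1.7]
opening: 0.0276
grip_force: 30.0
```

```bash
python3 o.py
```

```text
14.975 0.7542044317461033 [-3.141  0.     0.486] [ 3.373  0.879 -1.736] [ 0.227 -0.515  0.203] -0.22329658269882202 0.02762366550833405
```

>>> {"fn": "carry_out", "kwargs": {"commands": [[[0,0,0],0.04,0.2],[[0,0,0],0.04,0.2]]}}

```text
time: 15.22
tool_pos: [0.4838, -0.0851, 0.1342]
tool_rot: [-3.141, 0.0, 0.406]
contact_force: [2.7, 2.0, -1.0]
opening: 0.0273
grip_force: 30.0
```

```bash
python3 o.py
```

```text
15.225 0.8342048813603701 [-3.141  0.     0.406] [ 2.73   1.968 -1.014] [ 0.309 -0.438  0.182] -0.21826643496751785 0.027324085276959155
```

>>> {"fn": "carry_out", "kwargs": {"commands": [[[0,0,0],0.04,0.2],[[0,0,0],0.04,0.2]]}}

```text
time: 15.48
tool_pos: [0.4838, -0.085, 0.1342]
tool_rot: [-3.141, 0.0, 0.326]
contact_force: [3.2, 2.4, -1.6]
opening: 0.0273
grip_force: 30.0
```

```bash
python3 o.py
```

```text
15.475 0.9141417328517688 [-3.141  0.     0.326] [ 3.227  2.434 -1.568] [ 0.415 -0.451  0.235] -0.20054135005921125 0.027305054969630347
```

>>> {"fn": "carry_out", "kwargs": {"commands": [[[0,0,0],0.04,0.2],[[0,0,0],0.04,0.2]]}}

```text
time: 15.72
tool_pos: [0.4838, -0.0849, 0.1342]
tool_rot: [-3.141, 0.0, 0.246]
contact_force: [2.2, 2.5, -1.5]
opening: 0.0275
grip_force: 30.0
```

```bash
python3 o.py
```

```text
15.725 0.9941615219969236 [-3.141  0.     0.246] [ 2.177  2.491 -1.522] [ 0.413 -0.478  0.283] -0.18338332884013653 0.027469134018169968
```

>>> {"fn": "carry_out", "kwargs": {"commands": [[[0,0,0],0.01,0.2],[[0,0,0],0.04,0.2]]}}

```text
time: 15.98
tool_pos: [0.4838, -0.0849, 0.1342]
tool_rot: [-3.141, 0.0, 0.197]
contact_force: [2.9, 4.1, -0.4]
opening: 0.0274
grip_force: 30.0
```

```bash
python3 o.py
```

```text
15.975 1.0433851081092833 [-3.141  0.     0.197] [ 2.919  4.119 -0.386] [ 0.589 -0.42   0.264] -0.29879193753004074 0.027352159839718844
```

>>> {"fn": "carry_out", "kwargs": {"commands": [[[0,0,0],0,0.2],[[0,0,0],0,0.5],[[0,0,0],0,0.8],[[0,0,0],0,0.8],[[0,0,0],0,0.8],[[0,0,0],0,0.8],[[0,0,-0.03],0,0.8],[[0,0,-0.04],0,0.8],[[0,0,-0.05],0,0.8],[[-0.03,0.04,-0.02],0,0.8],[[-0.03,0.04,0],0,0.8],[[-0.03,0.04,0],0,0.8],[[-0.02,0.04,0],0,0.8],[[0,0.04,0],0,0.8],[[0,0,0],0,0.8]]}}

```text
time: 17.85
tool_pos: [0.4149, -0.3053, 0.2737]
tool_rot: [3.141, 0.0, 0.194]
contact_force: [-0.2, 0.9, 0.4]
opening: 0.0737
grip_force: 0.0
```

```bash
python3 o.py; python3 pic.py p2
```

```text
17.85 0.594120874910352 [3.141 0.    0.194] [-0.216  0.928  0.382] [-0.004 -0.007  0.024] -0.22093819454312325 0.07367444192702587
```

View pics/p2.png

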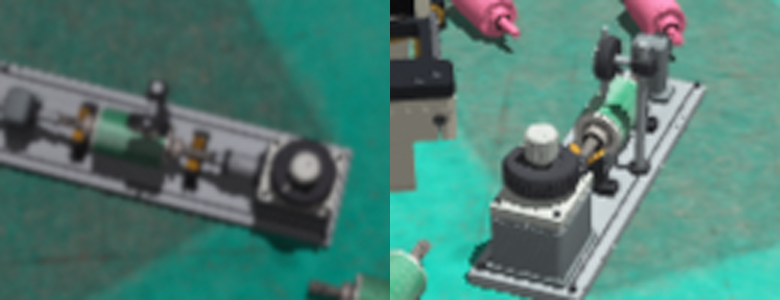

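The picture shows the pusher (about 235,165) against the shaft end and the rotor (130,135) shifted toward the stop. The tool is clear of everything and the knobs are free. The effort trace had a sliding plateau at about 7 N, then rose about 54 N/rad after the stop, which puts the load near 20 N.

```bash
python3 -c "
from cell import robot
print(robot.hand_in())"
```

```text
the job is handed in; nothing more can be done
None
```

The job is handed in: the pusher was run in with the ring until its clutch slipped, then the fine knob slid the rotor against the end stop and loaded it to about 20 N (estimated from the wrist-joint effort, not measured directly), and both knobs were let go with the tool clear.

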